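Load the finishing tub at the woodturner's stall

TASK

Load the finishing tub with every raw blank. First turn the dust-extraction damper's red handle to half open, on the red mark, and leave it there; only then tip the tote of small mushroom blanks into the tub and put the empty tote back upright on its rubber mat, and put the larger loose blanks from the bench into the tub too. Nothing goes in while the damper is shut, and leave the wax tin, the finished dark mushroom and the gouge where they are.

Things in the scene. Friction and masses are not known exactly. Their poses are not given: they have to be found in the camera images.
- tub: Fixed finishing tub, a grey trough lined orange-brown. Origin: on the bench under its middle; y along the trough, z up. Mouth at the rim, 165 mm high: 260 (x) by 220 mm (y); long walls slope in to a flat floor 160 by 220 mm, 45 mm high. End plates upright, y = 110 to 124 mm each side, 284 mm wide. At +y a suction hood (to y = 160, top 150 mm) and the pipe (to y = 340) with the damper.
- damper (a joint): Angle of the damper's red handle, a bar 12 mm wide, 20 mm high, 100 mm long, turning on an upright shaft above the pipe. 0 = shut, pointing along the tub's -x, across the pipe; grows clockwise from above to 1.571 = open, pointing along the tub's +y. Marks on the white plate below (top 114 mm high): black at shut, red at half (0.785), black at open. It stays where left (friction 0.12 N m).
- damper_grip (a point): A point on the damper handle, 60 mm out from its shaft, at mid height of the bar (145 mm above the bench); it moves with the handle.
- damper_shaft (a point): The damper's upright shaft axis at the height of the handle's middle; at x = -40, y = 228 mm of the tub, 145 mm above the bench.
- mat: Fixed black rubber mat, 260 x 260 mm, 4 mm thick, the tote's place. Origin: centre of its underside, on the bench.
- tote: Plywood tote holding the small blanks, on the mat. Origin: centre of its underside; x towards its pouring lip, z up. 176 mm wide (y), floor 8 mm thick, side walls and back wall (x = -100 mm) 55 mm high; the +x end has only a low lip, sloping up 20 degrees from x = 84 to 116 mm. A dark bar along y, on 45 mm wide side posts, spans its middle. About 0.34 kg empty; blanks slide at 27 to 35 degrees.
- tote_bar (a point): Middle of the tote's carrying bar, 125 mm above the tote's underside (bar 113 to 137 mm). Grip it here across its 16 mm.
- tote_lip (a point): Middle of the top edge of the tote's pouring lip, 116 mm ahead of and 105 mm below the bar's middle.
- blank0: Small turned mushroom blank of pale or mid-brown wood, starting in the tote (some may be absent): 38 mm tall, cap 37 mm across, stem 22 to 20 mm, 22 g. blank0, 2, 4 and 6 have the cap at the +z end (cap from z = 18 mm up). Origin: centre of its underside as it stands upright, z axis up along its own axis of revolution.
- blank1: As blank0, but made the other way up: the cap is at the origin end (z = 0 to 20 mm), the stem points along +z.
- blank2: As blank0.
- blank3: As blank0, but made the other way up: the cap is at the origin end (z = 0 to 20 mm), the stem points along +z.
- blank4: As blank0.
- blank5: As blank0, but made the other way up: the cap is at the origin end (z = 0 to 20 mm), the stem points along +z.
- blank6: As blank0.
- toadstool: Larger mushroom blank on the bench (may be absent): 56 mm tall, cap 48 mm across from z = 31 mm up, stem 28 to 26 mm. Origin: centre of its underside as it stands upright, z axis up along its own axis of revolution. About 45 g.
- bobbin: Bobbin blank on the bench (may be absent): 50 mm tall, flanges 42 mm across and 10 mm thick at both ends, core 24 mm. Origin: centre of its underside as it stands upright, z axis up along its own axis of revolution. About 45 g.
- eggcup: Egg-cup blank on the bench (may be absent): 48 mm tall, solid; foot 38 mm across, waist 20 mm at z = 12 to 18 mm, 42 mm across from z = 24 mm up. Origin: centre of its underside as it stands upright, z axis up along its own axis of revolution. About 45 g.
- drawerknob: Drawer-knob blank on the bench (may be absent): 40 mm tall, neck 28 mm across, head 46 mm across from z = 18 mm up. Origin: centre of its underside as it stands upright, z axis up along its own axis of revolution. About 45 g.
- skittle: Skittle blank on the bench (may be absent): 56 mm tall, foot 36 mm across, belly 42 mm from z = 10 to 26 mm, neck 20 mm at z = 38 mm, head 28 mm. Origin: centre of its underside as it stands upright, z axis up along its own axis of revolution. About 45 g.
- acorn: Acorn blank on the bench (may be absent): 48 mm tall, standing on its cup, 43 mm across up to z = 16 mm; the nut above is 36 mm across, rounding off from z = 32 mm. Origin: centre of its underside as it stands upright, z axis up along its own axis of revolution. About 45 g.
- waxtin: Closed tin of wax with a green lid, 87 mm across, 62 mm tall, to be left alone. Origin: centre of its underside.
- finished: Finished, dark waxed mushroom, 76 mm cap, 68 mm tall, to be left alone. Origin: centre of its underside.
- gouge: Turning gouge lying on the bench, 300 mm long, dark handle 26 mm thick, to be left alone. Origin: under its ferrule; its blade points along +x (its own).

How it is judged:
By the outcome, as a careful person would: the job done as asked, in the order asked, and still so for the second after the job is handed in, with the robot touching nothing.
Of blank0, blank1, blank2, blank3, blank4, blank5, blank6 only 4 to 7 are there at a start; the rules pass over those that are not, and their reading is None.
Of toadstool, bobbin, eggcup, drawerknob, skittle, acorn only 4 to 6 are there at a start; the rules pass over those that are not, and their reading is None.
At some moment in a run one of toadstool, bobbin, eggcup, drawerknob, skittle, acorn may be knocked a few centimetres aside while the robot is not near it.
It also fails if it takes over 210 s, if anything falls off the work surface, if the arm or the gripper's body presses on something with over 40 N, if the wrist force passes 120 N, or if a joint passes its speed limit or range.

ROBOT

A 6-joint arm with a two-finger parallel gripper is mounted at the origin on the work surface. World frame = base frame: x ahead of the robot, y to its left, z up, the work surface at z = 0. Lengths are in m, angles in rad, forces in N, time in s.
With the tool pointing down it reaches from about 0.375 to 0.925 m from the base axis. Payload 5.7 kg.
Tool frame: the origin (TCP) lies midway between the tips of the shut fingers; the grasp point (between the pads) lies 19 mm behind it; z points along the fingers, y is the line along which they close (so a half turn about z gives the same grasp; the last joint's range is limited). The gripper opens to 85 mm and grips with 20 to 120 N. Pads are 22 mm wide; open, the fingers measure 114 mm over their backs; the gripper's body (76 mm by 85 mm) begins 54 mm behind the grasp point. The pads swing forward as they close: fully open they stand 13 mm farther back than shut.
Start: joints at [-1.387, 0.359, 1.51, -0, 1.272, -0.115], TCP at [0.177, -0.573, 0.231] pointing down, gripper open.
Joint ranges: [-2.97, 2.97], [-1.01, 2.36], [0.21, 2.38], [-0.96, 4.11], [0.2, 2.71], [-2.98, 2.98]. Speed limits (rad/s): [2.39, 2.39, 3.14, 3.14, 3.14, 3.14].

INTERFACE

Orientations are given as a rotation vector (axis times angle).
In Python, from bench import env gives the robot as it stands. Calls block until the motion is done:
- env.reach(position, orientation): joint-space move of the TCP to a pose.
- env.move_l(position, frame=None, feed=0.15): straight line of the TCP; frame=None keeps the orientation; feed is the mean speed in m/s.
- env.move_joints(angles): joint-space move.
- env.let_go() and env.close_gripper(newtons=None): open the fingers fully, or close them until they stop; newtons is the grip in N (None keeps the last).
- env.hold(seconds).
- env.inverse_kinematics(position, orientation): joint angles nearest the present ones, or None.
- env.read_state(): the state.
- env.get_image(name): name is "scene" or "top"; returns a dict with "image" (384x512x3 uint8, red, green, blue), "z_map" (384x512 float32, m along the optical axis (not along the pixel's ray), 0 where there is no reading), "camera_matrix" (3x3 intrinsics, pixels), "camera_from_world" (4x4, takes a point from world to camera coordinates). Camera axes: x right, y down, z forward; pixel columns grow to the right and rows downward; lengths in m; the calibration is good to about 2 mm. A picture is of the moment at which its call begins.
A pose or a line that the arm cannot do raises env.Unreachable and nothing moves.
- env.close_job(): hands the job in; it is judged then, once.
The state is a dict: "time": time; "q": joint angles; "dq": joint speeds; "joint_torque": joint torques, N m; "tool_pos": TCP position; "tool_rot": TCP orientation; "ft_force": force on the tool from outside, world axes, zero at the start; "wrist_torque": the same for the moment, N m; "width": opening from 0.0 (shut) to 1.0 (fully open); "gripper_force": force on a finger pad.
Only numpy, scipy, OpenCV 4.12 (cv2) and the standard library are available. Lean on these libraries where they do the work, as an engineer would, in place of code of your own. Each camera call takes 0.05 s, during which the arm holds its last target. There are 200 camera calls.

## Working session

There is one attempt and no reset: what is moved stays moved. The work goes in short steps, each a Python script; the robot and the scene stay as the last script left them, time stands still between calls to the robot, and variables do not carry over. Pictures are saved under pics/ and viewed, at most 14 in all, crops included, and the job is handed in when it is done.

```bash
mkdir -p pics; ls; python3 - <<'E'
from bench import env
import cv2,numpy as np
for n in("top","scene"):
    d=env.get_image(n); cv2.imwrite(f"pics/{n}0.png",cv2.resize(d["image"][:,:,::-1],(800,600)))
    np.savez(f"{n}0.npz",**d)
    print(n,d["camera_matrix"].round(1).tolist(),d["camera_from_world"].round(3).tolist(),(d["z_map"]>0).mean())
print(env.read_state())
E
```

```text
pics
top [[409.7, 0.0, 260.3], [0.0, 409.7, 191.0], [0.0, 0.0, 1.0]] [[-0.001, -1.0, -0.009, -0.048], [-0.995, 0.002, -0.104, 0.606], [0.104, 0.009, -0.995, 1.13], [0.0, 0.0, 0.0, 1.0]] 0.996002197265625
scene [[499.5, 0.0, 256.0], [0.0, 499.5, 191.7], [0.0, 0.0, 1.0]] [[0.417, 0.909, -0.008, -0.225], [0.537, -0.253, -0.805, -0.247], [-0.734, 0.331, -0.593, 1.989], [0.0, 0.0, 0.0, 1.0]] 0.9960886637369791
{'time': 0.1, 'q': array([-1.38712904e+00,  3.59431411e-01,  1.51128301e+00,  1.88868915e-05,
        1.27249702e+00, -1.15109094e-01]), 'dq': array([-0.00136451, -0.00114113, -0.00229554, -0.00050393, -0.00030259,
       -0.00031491]), 'joint_torque': array([ 3.63914514e-04, -5.28651023e+01, -2.79351836e+01, -8.00985458e-05,
        5.09602251e-03,  1.27582553e-05]), 'tool_pos': array([ 0.17649714, -0.57284214,  0.23055424]), 'tool_rot': array([-3.10500347e+00, -4.67323657e-01,  5.87836860e-05]), 'ft_force': array([ 0.83674079, -0.41349906, -0.17949693]), 'wrist_torque': array([ 0.01505025,  0.03515503, -0.00663349]), 'gripper_force': 0.0, 'width': 1.0005698869196025}
```

View pics/top0.png

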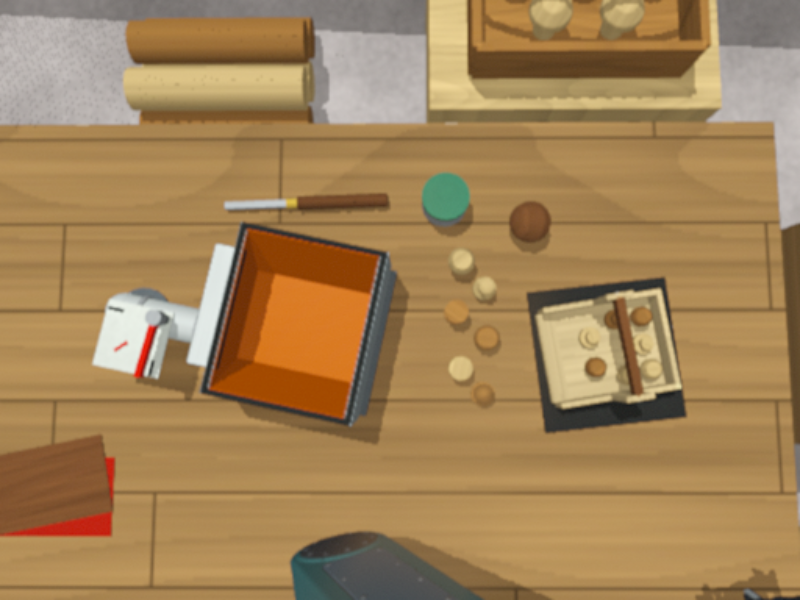

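View pics/scene0.png

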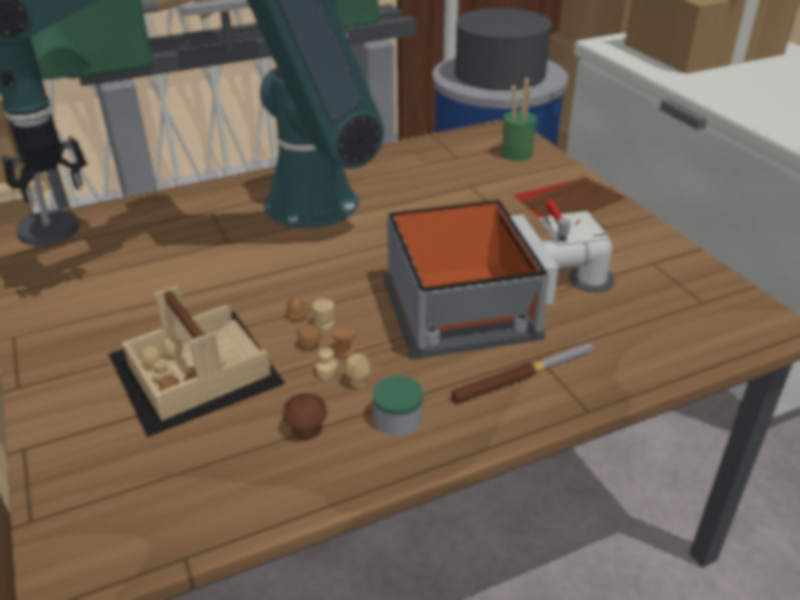

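The top view shows six loose blanks in a zigzag at x 456–487 px, y 263–394. The tote is at (610,350) with its lip facing the tub, and the tub is at (298,325). The handle is at (147,345), shut, and the red mark is at (120,346). Next I'll get metric poses from the depth.

```bash
cat > h.py <<'E'
from bench import env
import cv2, numpy as np
from scipy.spatial.transform import Rotation as R
def cloud(d):
    K,T,z=d["camera_matrix"],d["camera_from_world"],d["z_map"]
    v,u=np.indices(z.shape)
    c=np.stack([(u-K[0,2])/K[0,0]*z,(v-K[1,2])/K[1,1]*z,z],-1)
    return (c-T[:3,3])@T[:3,:3]
def px(d,P):
    c=d["camera_from_world"][:3,:3]@P+d["camera_from_world"][:3,3]; p=d["camera_matrix"]@c; return p[:2]/p[2]
def rect(P):
    r=cv2.minAreaRect((P[:,:2]*1000).astype(np.float32)); return np.round(r[0],1),np.round(r[1],1),round(r[2],1)
def down(yaw):  # tool z down, tool y (closing) along world angle yaw
    y=np.array([np.cos(yaw),np.sin(yaw),0]); z=np.array([0,0,-1.])
    return R.from_matrix(np.stack([np.cross(y,z),y,z],1))
def loose(d,lo=.013):
    """blobs on the bench between tub and mat: (centre xy, top z, wh, hsv)"""
    C=cloud(d); hsv=cv2.cvtColor(d["image"],cv2.COLOR_RGB2HSV)
    m=((C[...,2]>lo)&(C[...,2]<.09)&(C[...,0]>.33)&(C[...,0]<.95)&(C[...,1]<-.10)&(C[...,1]>-.37)).astype(np.uint8)
    n,l,s,_=cv2.connectedComponentsWithStats(m); out=[]
    for i in range(1,n):
        if s[i,4]<25: continue
        P=C[l==i]; zt=np.percentile(P[:,2],95); Q=P[P[:,2]>zt-.007]
        (cx,cy),rr=cv2.minEnclosingCircle((P[P[:,2]>zt-.03][:,:2]*1000).astype(np.float32))
        out.append(dict(top=zt,ctop=Q[:,:2].mean(0),circ=np.array([cx,cy])/1000,r=rr,nq=len(Q),n=len(P),hsv=np.median(hsv[l==i],0)))
    return out
E
python3 - <<'E'
from h import *
d=dict(np.load("top0.npz")); C=cloud(d); h=cv2.cvtColor(d["image"],cv2.COLOR_RGB2HSV)
def reg(x0,x1,y0,y1,z0,z1): return (C[...,0]>x0)&(C[...,0]<x1)&(C[...,1]>y0)&(C[...,1]<y1)&(C[...,2]>z0)&(C[...,2]<z1)
print("bench z",np.median(C[250:300,200:300,2]))
print("tub rim",rect(C[reg(.3,.9,-.15,.4,.156,.18)]))
red=((h[...,0]<6)|(h[...,0]>174))&(h[...,1]>180)
P=C[red&reg(.3,.8,.1,.6,.135,.18)];print("handle",rect(P),P[:,2].max())
P=C[red&reg(.3,.8,.1,.6,.10,.125)];print("mark",rect(P),len(P))
print("plate",rect(C[reg(.3,.8,.2,.6,.105,.12)]))
blk=(h[...,2]<60)
print("mat",rect(C[blk&reg(.3,.9,-.65,-.25,-.01,.015)]))
P=C[reg(.3,.9,-.65,-.25,.04,.08)];print("tote walls",rect(P))
P=C[reg(.3,.9,-.65,-.25,.12,.16)];print("bar",rect(P),np.median(P[:,2]))
for o in loose(d): print({k:np.round(v,3) for k,v in o.items()})
# height field crop of bench objects
im=cv2.resize(d["image"][135:270,255:450,::-1],(780,540),interpolation=cv2.INTER_CUBIC); cv2.imwrite("pics/crop0.png",im)
E
```

```text
bench z 0.000712885994320742
tub rim (array([566.8, 186.1]), array([363.8, 283.7]), 77.9)
handle (array([508.7, 373.1]), array([11. , 83.5]), 77.5) 0.1602361787090541
mark (array([0., 0.]), array([0., 0.]), 0.0) 0
plate (array([571.2, 338.4]), array([228.8, 276.5]), 0.0)
mat (array([ 506.9, -412.7]), array([252.5, 253.9]), 6.4)
tote walls (array([ 610.9, -386.1]), array([380.9, 219. ]), 12.5)
bar (array([ 517.4, -411.2]), array([177.8,  46.3]), 9.1) 0.14025536220756785
{'top': np.float64(0.066), 'ctop': array([ 0.788, -0.128]), 'circ': array([ 0.788, -0.119]), 'r': np.float64(43.519), 'nq': np.int64(536), 'n': np.int64(622), 'hsv': array([ 75., 118., 147.])}
{'top': np.float64(0.069), 'ctop': array([ 0.744, -0.272]), 'circ': array([ 0.744, -0.272]), 'r': np.float64(37.303), 'nq': np.int64(244), 'n': np.int64(562), 'hsv': array([ 13., 158., 119.])}
{'top': np.float64(0.059), 'ctop': array([ 0.673, -0.147]), 'circ': array([ 0.673, -0.147]), 'r': np.float64(23.808), 'nq': np.int64(137), 'n': np.int64(231), 'hsv': array([ 21., 105., 196.])}
{'top': np.float64(0.058), 'ctop': array([ 0.62
[... 408 characters left out ...]
ay([ 0.505, -0.343]), 'r': np.float64(96.226), 'nq': np.int64(156), 'n': np.int64(1117), 'hsv': array([ 21.,  83., 211.])}
{'top': np.float64(0.043), 'ctop': array([ 0.534, -0.192]), 'circ': array([ 0.534, -0.192]), 'r': np.float64(22.973), 'nq': np.int64(179), 'n': np.int64(216), 'hsv': array([ 17., 154., 177.])}
{'top': np.float64(0.051), 'ctop': array([ 0.48 , -0.144]), 'circ': array([ 0.48 , -0.144]), 'r': np.float64(20.778), 'nq': np.int64(173), 'n': np.int64(185), 'hsv': array([ 21., 102., 216.])}
{'top': np.float64(0.048), 'ctop': array([ 0.434, -0.185]), 'circ': array([ 0.434, -0.185]), 'r': np.float64(21.063), 'nq': np.int64(63), 'n': np.int64(186), 'hsv': array([ 17., 151., 157.])}
```

View pics/crop0.png

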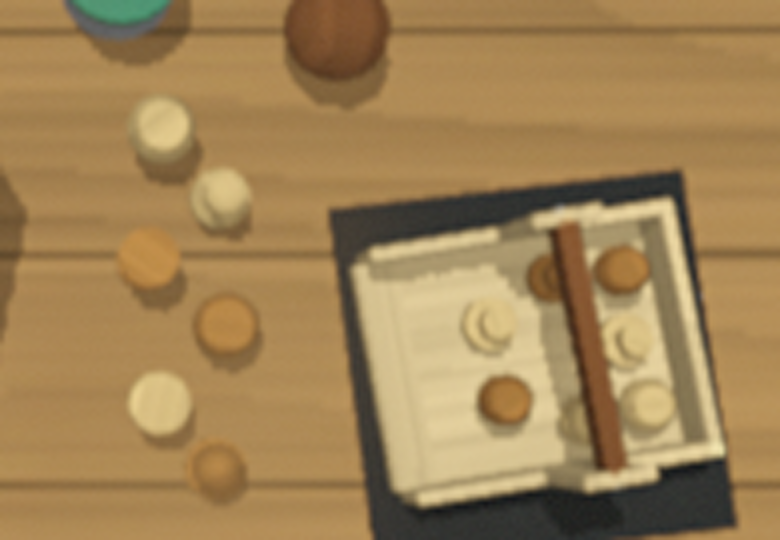

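All six loose blanks and seven small blanks are present, and everything stands upright. Heights identify the loose ones, from the top: toadstool, skittle, eggcup, drawer knob, bobbin and acorn. I'll refine the tub and tote poses, then turn the damper.

```bash
cat > fit.py <<'E'
from h import *
def fit(d,prt=True):
    C=cloud(d); h=cv2.cvtColor(d["image"],cv2.COLOR_RGB2HSV)
    reg=lambda x0,x1,y0,y1,z0,z1:(C[...,0]>x0)&(C[...,0]<x1)&(C[...,1]>y0)&(C[...,1]<y1)&(C[...,2]>z0)&(C[...,2]<z1)
    m=reg(.3,.9,-.15,.34,.156,.18).astype(np.uint8); n,l,s,_=cv2.connectedComponentsWithStats(m); k=1+np.argmax(s[1:,4])
    print("tub",rect(C[l==k]))
    red=((h[...,0]<6)|(h[...,0]>174))&(h[...,1]>150)
    P=C[red&reg(.3,.8,.25,.6,.147,.17)]; r=rect(P)
    t=np.linalg.svd(P[:,:2]-P[:,:2].mean(0))[2][0]; print("handle",r,"line deg",np.degrees(np.arctan2(t[1],t[0]))%180)
    P=C[red&reg(.3,.8,.25,.6,.09,.13)]
    if len(P)>4: print("red mark",len(P),P[:,:2].mean(0))
    bar=(h[...,0]<18)&(h[...,1]>110)&reg(.3,.9,-.65,-.25,.13,.16); P=C[bar]
    t=np.linalg.svd(P[:,:2]-P[:,:2].mean(0))[2][0]; print("bar",rect(P),"deg",np.degrees(np.arctan2(t[1],t[0]))%180,P[:,:2].mean(0))
E
python3 -c "
from fit import *
fit(dict(np.load('top0.npz')))"
```

```text
tub (array([554.7, 129.9]), array([248.7, 283.8]), 77.9)
handle (array([508.9, 373.8]), array([11.1, 83.5]), 76.3) line deg 165.6009606784064
red mark 5 [0.51932406 0.43059838]
bar (array([ 518.4, -411.3]), array([159.6,  17.2]), 9.3) deg 9.452773395936589 [ 0.51690604 -0.4100957 ]
```

```bash
cat > damper.py <<'E'
from fit import *
sh=np.array([.5634,.3613])
def pose(a,z,r=.06): # a= handle world angle deg
    t=np.radians(a); return np.array([sh[0]+r*np.cos(t),sh[1]+r*np.sin(t),z])
q=lambda a,f: down(np.radians(a-90+f)).as_rotvec()
best=None
for f in(0,180):
    s=[env.inverse_kinematics(pose(a,.128),q(a,f)) for a in(167.9,122.9)]
    print(f,[None if x is None else np.round(x,2) for x in s])
    if all(x is not None for x in s):
        c=max(abs(x[5]) for x in s)
        if best is None or c<best[0]: best=(c,f)
f=best[1]
p=env.read_state()["tool_pos"]; env.move_l([p[0],p[1],.32],feed=.25)
env.reach(pose(167.9,.26),q(167.9,f))
env.move_l(pose(167.9,.128),feed=.15)
env.close_gripper(30); print(env.read_state()["width"])
for a in np.arange(167.9-5,122,-5.0): env.move_l(pose(a,.128),frame=q(a,f),feed=.12)
env.hold(.3); s=env.read_state(); print(s["time"],s["tool_pos"],s["ft_force"])
env.let_go(); env.move_l(pose(a,.30),feed=.25)
d=env.get_image("top"); s=env.read_state(); print(s["time"])
cv2.imwrite("pics/d1.png",cv2.resize(d["image"][150:280,40:200,::-1],(640,520))); fit(d)
E
python3 damper.py
```

```text
0 [array([ 0.53,  0.5 ,  1.56, -0.  ,  1.08, -0.83]), array([ 0.56,  0.56,  1.45, -0.  ,  1.13, -0.02])]
180 [array([ 0.53,  0.5 ,  1.56, -0.  ,  1.08,  2.31]), None]
0.1308832478379707
8.35 [0.53076894 0.41209296 0.12829486] [-1.74131434  4.17677561  3.90171269]
9.95
tub (array([554.8, 130. ]), array([248.6, 284.3]), 77.9)
handle (array([531.9, 406.6]), array([10.7, 80.2]), 33.4) line deg 123.26166610066923
bar (array([ 516.5, -411.5]), array([159. ,  16.4]), 9.6) deg 9.493450914986909 [ 0.51714524 -0.41003517]
```

View pics/d1.png

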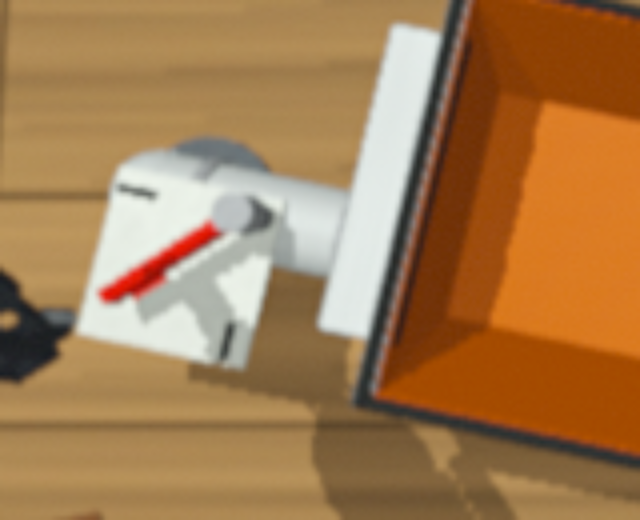

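```bash
cat > plan.py <<'E'
from h import *
tub=np.array([.5547,.1299]); ty=np.radians(77.9); ux=np.array([np.cos(ty-np.pi/2),np.sin(ty-np.pi/2)]); uy=np.array([np.cos(ty),np.sin(ty)])
bar=np.array([.5172,-.4103])
# tote frame T: x=pour dir; rotation with nose-down pitch th about tote y
def toteR(yaw,th): return R.from_euler("ZY",[yaw,th])   # +pitch about y: x axis goes down
G=[R.from_matrix(np.array([[0,s,0],[s,0,0],[0,0,-1.]]).T) for s in(1,-1)]  # tool in tote frame: y=±tote x, z=-tote z
G=[R.from_matrix(np.stack([np.cross([s,0,0],[0,0,-1]),[s,0,0],[0,0,-1]],1).astype(float)) for s in(1,-1)]
LIP=np.array([.116,0,-.105]); GR=np.array([0,0,.0195-.0005])
def tcp(barpos,rot,g): # grasp point at bar middle; TCP 19 mm further along tool z
    q=rot*G[g]; return np.asarray(barpos)+q.apply([0,0,.019]),q.as_rotvec()
def pour_bar(th,lipy,lipz,x=0): # bar position for lip at tub y=lipy
    rot=toteR(ty,np.radians(th)); lip=np.r_[tub+ux*x+uy*lipy,lipz]
    return lip-rot.apply(LIP),rot
E
python3 - <<'E'
from plan import *
b0=np.r_[bar,.129]; r0=toteR(np.radians(99.45),0)
for g in(0,1):
    print("grasp",g,env.inverse_kinematics(*tcp(b0,r0,g)))
    for th in(0,30,50,60,70):
        for ly in(-.08,-.05,-.02):
            b,r=pour_bar(th,ly,.20); j=env.inverse_kinematics(*tcp(b,r,g)); print(g,th,ly,np.round(b,3),None if j is None else np.round(j,2))
E
```

```text
grasp 0 [-7.75203776e-01  5.61007713e-01  1.49425069e+00 -4.44089210e-16
  1.08633425e+00 -2.51093372e+00]
0 0 -0.08 [ 0.514 -0.062  0.305] [-0.25  0.19  1.61  0.    1.34 -1.61]
0 0 -0.05 [ 0.52  -0.032  0.305] [-0.19  0.2   1.6   0.    1.34 -1.55]
0 0 -0.02 [ 0.526 -0.003  0.305] [-0.14  0.2   1.59 -0.    1.35 -1.5 ]
0 30 -0.08 [0.528 0.005 0.349] [ 0.19  0.31  1.46 -0.48  1.59 -1.13]
0 30 -0.05 [0.534 0.034 0.349] [ 0.23  0.33  1.42 -0.47  1.62 -1.09]
0 30 -0.02 [0.54  0.063 0.349] [ 0.28  0.35  1.39 -0.46  1.65 -1.06]
0 50 -0.08 [0.539 0.057 0.356] [ 0.39  0.49  1.35 -0.71  1.82 -0.96]
0 50 -0.05 [0.545 0.087 0.356] [ 0.43  0.51  1.3  -0.7   1.86 -0.95]
0 50 -0.02 [0.552 0.116 0.356] [ 0.46  0.54  1.25 -0.68  1.9  -0.94]
0 60 -0.08 [0.545 0.084 0.353] [ 0.47  0.59  1.3  -0.81  1.93 -0.91]
0 60 -0.05 [0.551 0.113 0.353] [ 0.5   0.62  1.25 -0.8   1.98 -0.91]
0 60 -0.02 [0.557 0.143 0.353] [ 0.53  0.65  1.18 -0.79  2.02 -0.91]
0 70 -0.08 [0.55  0.109 0.345] [ 0.52  0.7   1.26 -0.9   2.04 -0.88]
0 70 -0.05 [0.557 0.139 0.345] [ 0.55  0.73  1.19 -0.9   2.08 -0.89]
0 70 -0.02 [0.563 0.1
[... 495 characters left out ...]
.62  2.05]
1 30 -0.02 [0.54  0.063 0.349] [ 0.28  0.35  1.39 -0.46  1.65  2.08]
1 50 -0.08 [0.539 0.057 0.356] [ 0.39  0.49  1.35 -0.71  1.82  2.18]
1 50 -0.05 [0.545 0.087 0.356] [ 0.43  0.51  1.3  -0.7   1.86  2.19]
1 50 -0.02 [0.552 0.116 0.356] [ 0.46  0.54  1.25 -0.68  1.9   2.21]
1 60 -0.08 [0.545 0.084 0.353] [ 0.47  0.59  1.3  -0.81  1.93  2.23]
1 60 -0.05 [0.551 0.113 0.353] [ 0.5   0.62  1.25 -0.8   1.98  2.23]
1 60 -0.02 [0.557 0.143 0.353] [ 0.53  0.65  1.18 -0.79  2.02  2.23]
1 70 -0.08 [0.55  0.109 0.345] [ 0.52  0.7   1.26 -0.9   2.04  2.26]
1 70 -0.05 [0.557 0.139 0.345] [ 0.55  0.73  1.19 -0.9   2.08  2.25]
1 70 -0.02 [0.563 0.168 0.345] [ 0.58  0.76  1.13 -0.89  2.12  2.23]
```

The handle lies over the red mark. Its angle measures 123.3° against a target of 122.9°, so that's done. Next is the tote.

```bash
cat > tote1.py <<'E'
from plan import *
g=1; b0=np.r_[bar,.129]; r0=toteR(np.radians(99.45),0)
def go(b,r,feed):
    p,o=tcp(b,r,g); env.move_l(p,frame=o,feed=feed)
up=np.array([0,0,.2])
env.reach(*tcp(b0+up,r0,g)); go(b0,r0,.2)
env.close_gripper(110); s=env.read_state(); print(s["time"],s["width"],s["gripper_force"])
go(b0+[0,0,.03],r0,.08); go(b0+up,r0,.2); s=env.read_state(); print(s["ft_force"],s["width"])
b,r=pour_bar(0,-.06,.215); m=(b0+up+b)/2; m[2]=.34
go(m,toteR(np.radians(88.7),0),.2); go(b,r,.2)
for th in(10,20,26):
    b,r=pour_bar(th,-.06,.205); go(b,r,.12)
for th in range(30,66,4):
    b,r=pour_bar(th,-.06,.19 if th>34 else .2); go(b,r,.05)
env.hold(.6)
s=env.read_state(); print(s["time"],s["ft_force"],s["width"])
d=env.get_image("scene"); cv2.imwrite("pics/pour.png",cv2.resize(d["image"][:300,100:500,::-1],(800,600)))
E
python3 tote1.py
```

```text
14.6417 0.16798937266989727 108.31075429916382
[-0.06598005 -0.10191906 -5.29864068] 0.17056643308333172
23.05 [-0.13353191 -0.15747919 -2.17935241] 0.16739645857474042
```

View pics/pour.png

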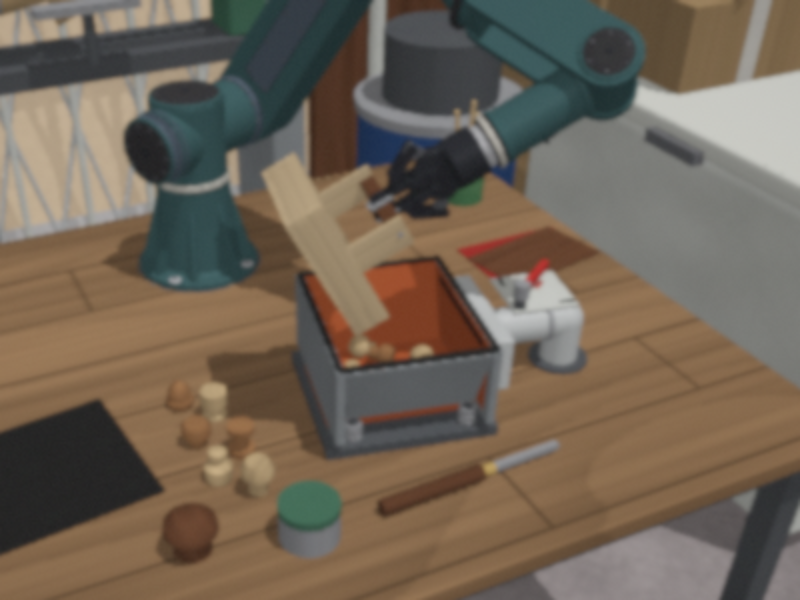

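The small blanks are in the tub, visible at about (385,350) px, and the tote is tilted over it. I'll put the tote back.

```bash
cat > tote2.py <<'E'
from plan import *
g=1; b0=np.r_[bar,.129]; r0=toteR(np.radians(99.45),0)
def go(b,r,feed):
    p,o=tcp(b,r,g); env.move_l(p,frame=o,feed=feed)
up=np.array([0,0,.2])
for th in(50,35,20,0):
    b,r=pour_bar(th,-.06,.2 if th else .22); go(b,r,.15)
print(env.read_state()["ft_force"])
m=(b0+up+b)/2; m[2]=.34
go(m,toteR(np.radians(88.7),0),.2); go(b0+up,r0,.2)
go(b0+[0,0,.02],r0,.15); go(b0+[0,0,.001],r0,.03); s=env.read_state(); print(s["ft_force"])
env.let_go(); go(b0+up,r0,.25)
env.move_l([.42,-.42,.35],feed=.3)
p=env.read_state(); print(p["time"])
d=env.get_image("top"); cv2.imwrite("pics/t2.png",cv2.resize(d["image"][100:300,100:460,::-1],(800,444)))
from fit import fit; fit(d)
for o in loose(d): print({k:np.round(v,3) for k,v in o.items()})
E
python3 tote2.py
```

```text
[-0.20156103 -0.09073546 -2.75794509]
[ 0.42174459  0.12493545 -2.54190664]
31.2
tub (array([554.7, 130.2]), array([249.1, 284. ]), 77.9)
handle (array([532.1, 406. ]), array([10.6, 81.4]), 33.2) line deg 123.24862858757722
bar (array([ 518.1, -408.9]), array([160.,  17.]), 8.7) deg 9.276676088767601 [ 0.51709322 -0.40820939]
{'top': np.float64(0.066), 'ctop': array([ 0.788, -0.128]), 'circ': array([ 0.788, -0.119]), 'r': np.float64(43.537), 'nq': np.int64(536), 'n': np.int64(618), 'hsv': array([ 75., 118., 146.])}
{'top': np.float64(0.069), 'ctop': array([ 0.744, -0.273]), 'circ': array([ 0.744, -0.272]), 'r': np.float64(37.353), 'nq': np.int64(242), 'n': np.int64(560), 'hsv': array([ 13., 158., 119.])}
{'top': np.float64(0.059), 'ctop': array([ 0.673, -0.147]), 'circ': array([ 0.673, -0.147]), 'r': np.float64(23.701), 'nq': np.int64(144), 'n': np.int64(231), 'hsv': array([ 21., 105., 196.])}
{'top': np.float64(0.058), 'ctop': array([ 0.625, -0.19 ]), 'circ': array([ 0.625, -0.19 ]), 'r': np.float64(19.95), 'nq': np.int64(70), 'n': np.int64(172), 'hsv': array([ 21., 106., 189.])}
{'
[... 261 characters left out ...]
ay([ 0.505, -0.342]), 'r': np.float64(96.219), 'nq': np.int64(159), 'n': np.int64(1091), 'hsv': array([ 21.,  83., 211.])}
{'top': np.float64(0.043), 'ctop': array([ 0.535, -0.192]), 'circ': array([ 0.534, -0.192]), 'r': np.float64(22.753), 'nq': np.int64(183), 'n': np.int64(216), 'hsv': array([ 17., 154., 176.])}
{'top': np.float64(0.052), 'ctop': array([ 0.48 , -0.144]), 'circ': array([ 0.48 , -0.144]), 'r': np.float64(20.864), 'nq': np.int64(170), 'n': np.int64(185), 'hsv': array([ 21., 102., 216.])}
{'top': np.float64(0.048), 'ctop': array([ 0.434, -0.185]), 'circ': array([ 0.434, -0.185]), 'r': np.float64(20.688), 'nq': np.int64(67), 'n': np.int64(185), 'hsv': array([ 17., 151., 158.])}
```

View pics/t2.png

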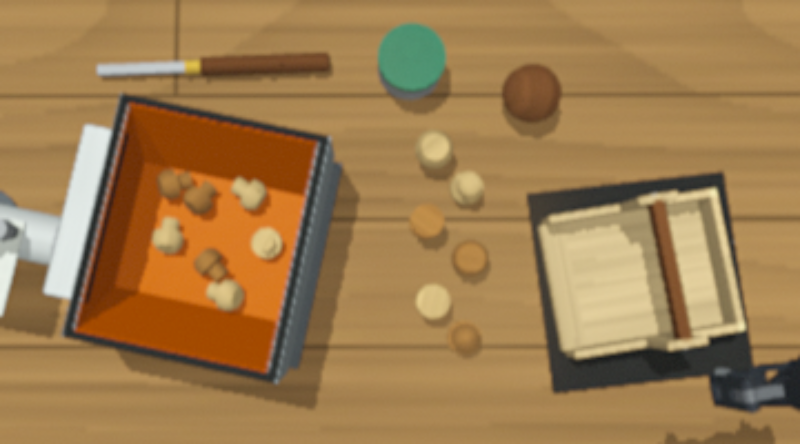

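All seven small blanks are in the tub, around (170–270, 185–295) px. The tote is empty and upright on its mat, and the loose blanks haven't moved. Now I'll pick those one at a time, taking a fresh image before each.

```bash
cat > pick.py <<'E'
from plan import *
import sys
T=dict(acorn=((.434,-.185),.048,.027),bobbin=((.480,-.144),.050,.041),drawerknob=((.534,-.192),.040,.030),
       eggcup=((.581,-.137),.048,.035),skittle=((.625,-.190),.056,.025),toadstool=((.673,-.147),.056,.042))
OFF=dict(acorn=(0,0),bobbin=(.03,.04),drawerknob=(-.03,-.04),eggcup=(.03,-.04),skittle=(-.03,.04),toadstool=(0,0))
def clearance(c,yaw,obs):
    u=np.array([np.cos(yaw),np.sin(yaw)]); w=np.array([-u[1],u[0]]); m=1
    for o,r in obs:
        for s in(-1,1):
            e=o-c-s*.049*u; dd=np.hypot(max(abs(e@u)-.012,0),max(abs(e@w)-.012,0))-r; m=min(m,dd)
    return m
def see():
    d=env.get_image("top"); return d,[o for o in loose(d) if 15<o["r"]<27 and o["n"]<300]
def pick(name):
    d,L=see(); p0,h,gz=T[name]; L.sort(key=lambda o:np.hypot(*(o["circ"]-p0))+3*abs(o["top"]-.0025-h)); o=L[0]; c=o["circ"]
    print(name,"at",c.round(3),"top",round(o["top"],3),"n",len(L))
    if np.hypot(*(c-p0))>.07 or abs(o["top"]-.0025-h)>.007: print("ANOMALY"); return False
    obs=[(x["circ"],x["r"]/1000) for x in L[1:]]+[(np.array([.79,-.122]),.044),(np.array([.744,-.272]),.038)]
    obs+= [(tub+ux*x-uy*.13,.02) for x in np.linspace(-.14,.14,8)]
    cands=[]
    for a in np.radians(np.arange(0,360,10)):
        j=env.inverse_kinematics(np.r_[c,.1],down(a).as_rotvec())
        if j is not None and abs(j[5])<2.6: cands.append((min(clearance(c,a,obs),.02)-.002*abs(j[5]),a))
    k,a=max(cands); print(" clear %.4f yaw %d"%(k,np.degrees(a)))
    q=down(a).as_rotvec(); z=max(gz-.023,.003)
    env.reach(np.r_[c,.14],q); env.move_l(np.r_[c,z],feed=.15)
    env.close_gripper(35); s=env.read_state(); w=s["width"]; env.move_l(np.r_[c,.27],feed=.2)
    s=env.read_state(); print(" width",round(w*85,1),round(s["width"]*85,1),"F",round(s["gripper_force"],1))
    if s["width"]<.12: print("MISSED"); env.let_go(); return False
    ox,oy=OFF[name]; t=tub+ux*ox+uy*oy
    b=[]
    for aa in(ty-np.pi/2,ty+np.pi/2):
        j=env.inverse_kinematics(np.r_[t,.15],down(aa).as_rotvec())
        if j is not None: b.append((abs(j[5]-s["q"][5]),aa))
    qd=down(min(b)[1]).as_rotvec()
    env.reach(np.r_[t,.27],qd); env.move_l(np.r_[t,.125],feed=.2); env.let_go(); env.move_l(np.r_[t,.27],feed=.25)
    print(" t",env.read_state()["time"]); return True
if __name__=="__main__":
    for n in sys.argv[1:]:
        if not pick(n): break
    d,L=see(); print([o["circ"].round(3) for o in L])
    cv2.imwrite(f"pics/after_{sys.argv[-1]}.png",cv2.resize(d["image"][100:300,100:460,::-1],(800,444)))
E
python3 pick.py acorn
```

```text
acorn at [ 0.435 -0.186] top 0.048 n 6
 clear 0.0199 yaw 330
 width 41.2 41.3 F 35.4
 t 38.9083
[array([ 0.673, -0.147]), array([ 0.625, -0.19 ]), array([ 0.581, -0.138]), array([ 0.551, -0.353]), array([ 0.534, -0.192]), array([ 0.48 , -0.144]), array([ 0.467, -0.357])]
```

```bash
python3 pick.py bobbin drawerknob eggcup
```

```text
bobbin at [ 0.48  -0.144] top 0.052 n 6
 clear 0.0181 yaw 29
 width 40.7 40.8 F 35.4
 t 46.4167
drawerknob at [ 0.534 -0.192] top 0.043 n 4
 clear 0.0195 yaw 320
 width 44.7 44.9 F 35.8
 t 54.0583
eggcup at [ 0.581 -0.138] top 0.054 n 4
 clear 0.0183 yaw 29
 width 40.9 40.4 F 35.3
 t 61.25
[array([ 0.673, -0.148]), array([ 0.626, -0.19 ]), array([ 0.454, -0.354])]
```

View pics/after_eggcup.png

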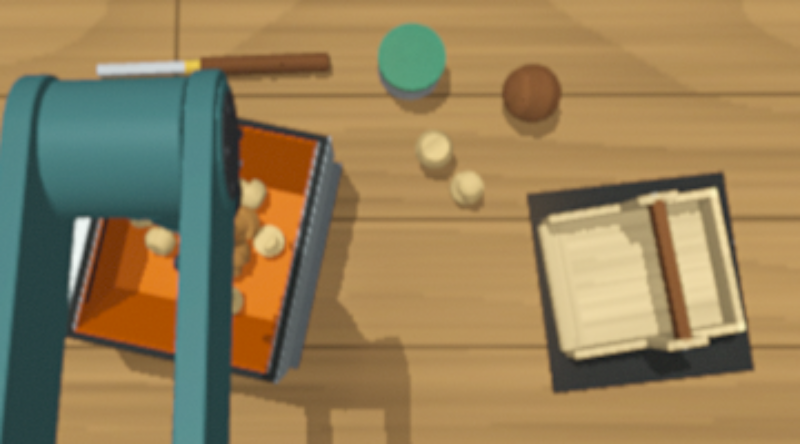

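Only the toadstool at (434,150) px and the skittle at (467,187) px remain on the bench.

```bash
python3 pick.py skittle toadstool; python3 - <<'E'
from fit import *
env.reach([.2,-.5,.35],down(-1.2).as_rotvec()); env.hold(.5)
d=env.get_image("top"); fit(d); print(env.read_state()["time"])
cv2.imwrite("pics/final.png",cv2.resize(d["image"][100:300,40:460,::-1],(800,381)))
E
```

```text
skittle at [ 0.624 -0.19 ] top 0.058 n 3
 clear 0.0199 yaw 340
 width 40.0 39.7 F 35.3
 t 69.1
toadstool at [ 0.673 -0.147] top 0.059 n 1
 clear 0.0199 yaw 340
 width 46.5 46.7 F 35.9
 t 76.5917
[]
tub (array([554.9, 129.7]), array([248.2, 285. ]), 77.9)
handle (array([531.8, 406.7]), array([10.8, 80.4]), 33.2) line deg 123.30549143363466
bar (array([ 517.9, -409.3]), array([159.6,  16.7]), 9.6) deg 9.384781594164963 [ 0.51660207 -0.40837969]
79.7667
```

View pics/final.png

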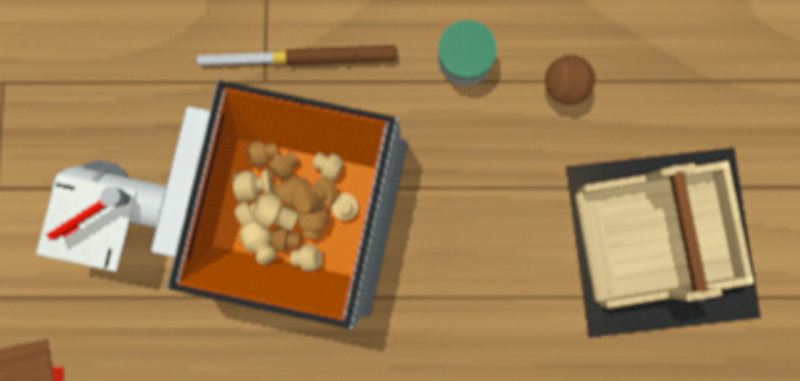

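All the blanks are in the tub (235–355, 140–270 px) and the bench is clear. The tote is on its mat, the handle is on the mark, and the tin, finished mushroom and gouge haven't moved. I'm handing in.

```bash
python3 -c "
from bench import env
print(env.close_job())"
```

```text
the job is handed in; nothing more can be done
None
```

The job is handed in: I turned the damper to half open first, then put all 7 small and 6 larger blanks in the tub, with the empty tote back upright on its mat and the wax tin, finished mushroom and gouge not moved (about 80 s used; no verdict was returned).

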